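# Gauge both ends of a T-bracket, turning it between passes

### The arm

A 6-joint arm with a two-finger parallel gripper is mounted at the origin on the work surface. World frame = base frame: x ahead of the robot, y to its left, z up, the work surface at z = 0. Lengths are in mm, angles in rad, forces in N, time in s.
With the tool pointing down it reaches from about 400 to 925 mm from the base axis. Payload 12.5 kg.
Tool frame: the origin (TCP) lies midway between the tips of the shut fingers; the grasp point (between the pads) lies 19 mm behind it; z points along the fingers, y is the line along which they close (so a half turn about z gives the same grasp; the last joint's range is limited). The gripper opens to 95 mm and grips with 3 to 60 N. Pads are 20 mm wide; open, the fingers measure 119 mm over their backs; the gripper's body (75 mm by 180 mm) begins 59 mm behind the grasp point.
Start: joints at [-0.106, 0.491, 1.559, -0, 1.092, -0.106], TCP at [625.017, 0.021, 214.661] pointing down, gripper open.
Joint ranges: [-3.1, 3.1], [-0.84, 2.19], [0.05, 2.79], [-1.13, 4.28], [0.06, 2.93], [-2.69, 2.69]. Speed limits (rad/s): [2.22, 2.22, 2.79, 3.14, 3.14, 3.14].

### API

Orientations are given as [roll, pitch, yaw] about the fixed x, y, z axes, in that order (R = Rz(yaw) Ry(pitch) Rx(roll)).
In Python, from cell import readout, eyes, env gives the robot as it stands.
- The arm moves only by the tool move_arm, never from a script. Its argument "plan" is a list of rows, each a list of 3 entries, a list of its own where there are three numbers: the turn, a rotation vector about the tool's x, y, z in degrees, then the shift along the tool's x, y, z in m, then the gripper command: -1 is shut, 1 is fully open, values between are in proportion. In form: [[[ax, ay, az], [x, y, z], jaw], ...]. A call has 1 to 5 rows; each row is the pose to reach, as a shift and turn from the pose commanded when the call began, along the tool's axes at that moment; what a row does not reach only later rows make up. A row lasts 1/8 s, in which the tool goes at most 62.5 mm and 10.7 degrees, less where a joint would pass 70% of its speed; a pose out of reach is approached as far as the arm can. A call with a gripper value outside its range is refused whole. The fingers move at their own pace and stop on an object; the grip force is fixed at half the most. Time passes only in rows, so rows that repeat a pose let the fingers close. It gives the time, the measured TCP pose, the force, the opening and the grip force at its end, in the units of the state.
- readout.state(): the state, without advancing time (a new reading comes with each control period).
- eyes.read_camera(name): name is "scene" or "side" or "wrist"; returns a dict with "img" (384x512x3 uint8, red, green, blue), "K" (3x3 intrinsics, pixels), "dist" ([k1, k2, p1, p2, k3] as OpenCV has them; the pictures are not rectified), "extrinsics" (4x4, takes a point from camera to world coordinates). Camera axes: x right, y up, looking along -z (the intrinsics and any distortion apply to the point x, -y, -z); pixel columns grow to the right and rows downward; lengths in mm; the calibration is good to about 2 mm. A picture is of the moment at which its call begins. There is no depth.
- env.job_done(): hands the job in; it is judged then, once.
Trained networks look in a picture, given as the dict that the camera call returned (one of the last four; its "shot" number tells which), for a name from the list of things; names that differ only in an ending like _2 or _b are one class to them, and where a whole thing is asked for, a point or a joint stands for the part that bears it (a point fixed in the world has none). Each returns a list of dicts, best first, with "score" (0 to 1); they miss things now and then, are a little off and sometimes report something else, mostly with a low value. They report only what shows in the picture. A call takes as long as a camera call. They do not tell look-alikes from the thing itself.
- eyes.cut_out(picture, name): "mask" (384x512 bool, what is visible of it) and "uv" ([column, row] in pixels, amid what is visible of it).
The state is a dict: "t": time; "joints": joint angles; "qvel": joint speeds; "tau": joint torques, N m; "eef_pos": TCP position; "tcp_rot": TCP orientation; "ft_force": force on the tool from outside, world axes, zero at the start; "moment": the same for the moment, N m; "opening": opening from 0.0 (shut) to 1.0 (fully open); "grip_force": force on a finger pad.
Only numpy, scipy, OpenCV 4.12 (cv2) and the standard library are available. Lean on these libraries where they do the work, as an engineer would, in place of code of your own. Each camera call takes 0.05 s, during which the arm holds its last target. There are 200 camera calls.

### The job

Check the loose black T-bracket on the length gauge. First push the end of its stem squarely and centrally against the gauge's dark steel stop plate, so that the sprung plunger is pressed in flush, and keep it there for a moment; then draw it back, turn it end for end, and push the wide foot against the plate in the same way. Leave the bracket standing on the table like that, foot flat against the plate and centred, let go, and do not disturb the other things.

Things in the scene. Friction and masses are not known exactly. Their poses are not given: they have to be found in the camera images.
- bracket_mid (a point): Loose T-shaped bracket of black anodised aluminium, 0.55 kg, its T seen from above, 40 mm high, 150 mm long: a stem 32 mm wide, 130 mm long (grip it across its width) and a cross-bar, the foot, 80 mm wide, 20 mm thick. Point: balance point, on the stem's centre line, 20 mm above the underside. x runs along the stem: foot's outer face at +65 mm, inner side at +45, stem's free end at -85. z up.
- stem_end (a point): Centre of the flat end face (32 mm wide, 40 mm high) of the bracket's stem, 85 mm from bracket_mid; axes as bracket_mid.
- foot_face (a point): Centre of the flat outer face (80 mm wide, 40 mm high) of the bracket's foot, 65 mm from bracket_mid; axes as bracket_mid.
- gauge_face (a point): Length gauge fixed to the table, left or right: an upright dark steel stop plate 100 mm wide, 50 mm high, with a gauge barrel behind it (140 mm long over all, no higher than the plate). Point: middle of the plate's front face, 20 mm above the table. x points level through the plate towards the barrel, the way a part is pushed; y along the plate, z up. The plunger is 2 mm above this point.
- plunger (a joint): Travel in m of the gauge's plunger, a steel pin 10 mm across that stands 8 mm out of the plate at 0 and is flush with the plate at 0.008. A weak spring (under 1 N) pushes it out; table friction holds the released bracket against it.
- laser: Bystander fixed to the table on the other side from the gauge: black laser head 150 mm long, 64 mm wide, 62 mm high on an aluminium base, with a short round snout in front instead of a plate. Origin under the front end, x axis towards the rear.
- mirror_mount: Bystander: black square mirror mount on a short steel pedestal, 90 mm high, 50 mm wide. Origin under its centre.
- lens_tube: Bystander: black open tube standing upright, 51 mm across, 60 mm high. Origin under its centre.
- driver: Bystander: screwdriver 170 mm long lying along its x axis. Origin under its middle.
- fork: Bystander: flat dark steel clamping fork 95 mm long, 32 mm wide, 9 mm thick, along x. Origin under its middle.
- post: Bystander: steel post 25 mm across and 130 mm high on a round foot 56 mm across. Origin under its centre.
- power_meter: Bystander: white hand-held meter, 160 x 80 mm, 34 mm high, lying flat. Origin under its centre.
There are look-alikes about, which are no part of the job. Leave any turquoise or yellow look-alike of the part that bears bracket_mid alone.

How it is judged (in metres and radians):
On the way:
1. the stem's end is held flush and centred against the stop plate, plunger pressed in, bracket upright (value of joint plunger above 0.005 m and x of stem_end in the frame of gauge_face above -0.0035 m and y of stem_end in the frame of gauge_face between -0.012 and 0.012 m and angle between the x axis of bracket_mid and the x axis of gauge_face, either way round below 0.05 rad and angle between bracket_mid's own z axis and vertical below 0.06 rad), for 0.3 s.
At the end, for the whole second after the job is handed in: The bracket stands at rest on the table, upright within 0.06 rad, with its foot's outer face against the stop plate: within 3.5 mm of it, plunger in by more than 5 mm, square to the plate within 0.05 rad and centred within 12 mm (value of joint plunger above 0.005 m and x of foot_face in the frame of gauge_face above -0.0035 m and y of foot_face in the frame of gauge_face between -0.012 and 0.012 m and angle between the x axis of bracket_mid and the x axis of gauge_face, either way round below 0.05 rad and angle between bracket_mid's own z axis and vertical below 0.06 rad and height (world z) of bracket_mid below 0.024 m and distance of bracket_mid from where it was at the start of the episode above 0.03 m and linear speed of bracket below 0.01 m/s); the robot touches nothing.
It fails at once if a bystander is moved by more than 20 mm (distance of any of mirror_mount, lens_tube, driver, fork, post, power_meter from where it was at the start of the episode above 0.02 m).
It also fails if it takes over 58 s, if anything falls off the work surface, if the arm or the gripper's body presses on something with over 40 N, if the wrist force passes 120 N, or if a joint passes its speed limit or range.

## Working session

There is one attempt and no reset: what is moved stays moved. The work goes in short steps, Python scripts to look and compute and a tool call to move; the robot and the scene stay as the last step left them, time stands still between calls to the robot, and variables do not carry over. Pictures are saved under pics/ and viewed, at most 10 in all, crops included, and the job is handed in when it is done.

Besides the shell and the picture viewer there is one more tool, called after ">>>" by a JSON object that holds its "fn" and its "kwargs", one argument or row to a line. move_arm: Moves the arm, as the interface text tells. Its arguments: {"type":"object","properties":{"plan":{"type":"array","items":{"type":"array"}}},"required":["plan"]}

```bash
mkdir -p pics; ls; cat > h.py <<'E'
import numpy as np, cv2, sys
sys.path.insert(0,'.')
from cell import readout, eyes, env
def px2w(c, uv, z):
    p=cv2.undistortPoints(np.array(uv,float).reshape(-1,1,2),np.array(c['K'],float),np.array(c['dist'],float)).reshape(-1,2)
    E=np.array(c['extrinsics'],float)
    d=np.c_[p[:,0],-p[:,1],-np.ones(len(p))]@E[:3,:3].T
    o=E[:3,3]
    return o+d*((z-o[2])/d[:,2])[:,None]
def w2px(c,P):
    E=np.array(c['extrinsics'],float)
    q=(np.array(P,float).reshape(-1,3)-E[:3,3])@E[:3,:3]
    q=q*[1,-1,-1]
    return cv2.projectPoints(q,np.zeros(3),np.zeros(3),np.array(c['K'],float),np.array(c['dist'],float))[0].reshape(-1,2)
def save(c,n): cv2.imwrite(f'pics/{n}.png',c['img'][...,::-1])
E
cat > a.py <<'E'
from h import *
s=readout.state(); print(s['t'],s['eef_pos'],s['tcp_rot'],s['opening'])
ims=[]
for n in ['scene','side','wrist']:
    c=eyes.read_camera(n); ims.append(c['img'])
    print(n,np.round(c['extrinsics'],2).tolist(),np.round(c['K'][0][0]))
    for k in ['bracket_mid','gauge_face','plunger','laser','mirror_mount','lens_tube','driver','fork','post','power_meter']:
        try: print(k,[(round(d['score'],2),np.round(d['uv']).tolist(),np.round(px2w(c,d['uv'],20)[0,:2]).tolist(), int(d['mask'].sum())) for d in eyes.cut_out(c,k)[:3]])
        except Exception as e: print(k,e)
    save(c,'a_'+n)
E
python3 a.py
```

```text
pics
0.0 [6.24752042e+02 5.24358358e-02 2.14063732e+02] [-3.14048629e+00 -1.21766326e-04  1.57078581e+00] 1.0016711124442257
scene [[-0.35, -0.81, 0.46, 1074.46], [0.94, -0.3, 0.19, 208.39], [-0.01, 0.5, 0.87, 1049.38], [0.0, 0.0, 0.0, 1.0]] 412.0
bracket_mid [(0.97, [205.0, 151.0], [446.0, -200.0], 665), (0.66, [330.0, 150.0], [311.0, 160.0], 888), (0.16, [270.0, 172.0], [447.0, 11.0], 723)]
gauge_face [(0.94, [316.0, 282.0], [724.0, 236.0], 1797), (0.64, [192.0, 107.0], [295.0, -316.0], 95), (0.62, [222.0, 256.0], [742.0, -20.0], 444)]
plunger []
laser [(0.74, [154.0, 223.0], [719.0, -237.0], 1884)]
mirror_mount [(0.7, [219.0, 253.0], [735.0, -30.0], 453)]
lens_tube [(0.87, [377.0, 171.0], [336.0, 311.0], 388)]
driver []
fork [(0.7, [412.0, 240.0], [523.0, 448.0], 409)]
post [(0.84, [103.0, 174.0], [627.0, -459.0], 418)]
power_meter [(0.8, [135.0, 112.0], [378.0, -484.0], 1203)]
side [[0.94, 0.28, -0.21, 265.71], [-0.35, 0.73, -0.59, -799.38], [-0.01, 0.63, 0.78, 1071.46], [0.0, 0.0, 0.0, 1.0]] 380.0
bracket_mid [(0.89, [237.0, 194.0], [484.0, 8.0], 658), (0.86, [244.0, 247.0], [43
[... 351 characters left out ...]
]
fork [(0.54, [209.0, 122.0], [496.0, 413.0], 81)]
post [(0.79, [337.0, 290.0], [641.0, -441.0], 389)]
power_meter [(0.9, [254.0, 339.0], [365.0, -487.0], 1921)]
wrist [[1.0, 0.0, -0.0, 624.13], [-0.0, 0.97, 0.25, 71.56], [0.0, -0.25, 0.97, 384.31], [0.0, 0.0, 0.0, 1.0]] 269.0
bracket_mid [(0.88, [140.0, 163.0], [467.0, 10.0], 3796), (0.62, [18.0, 57.0], [319.0, 149.0], 4911)]
gauge_face [(0.62, [338.0, 2.0], [726.0, 206.0], 1334)]
plunger []
laser [(0.71, [338.0, 1.0], [726.0, 208.0], 1308), (0.6, [312.0, 293.0], [715.0, -197.0], 949)]
mirror_mount [(0.55, [355.0, 179.0], [765.0, -13.0], 2156)]
lens_tube []
driver []
fork [(0.41, [136.0, 163.0], [461.0, 10.0], 3887)]
post []
power_meter []
```

```bash
python3 -c "
import cv2,numpy as np
a=cv2.imread('pics/a_scene.png');b=cv2.imread('pics/a_side.png');cv2.imwrite('pics/sc.png',cv2.resize(a,(800,600),interpolation=cv2.INTER_CUBIC));cv2.imwrite('pics/sd.png',cv2.resize(b,(800,600),interpolation=cv2.INTER_CUBIC))"
```

```text
(no output)
```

View pics/sc.png

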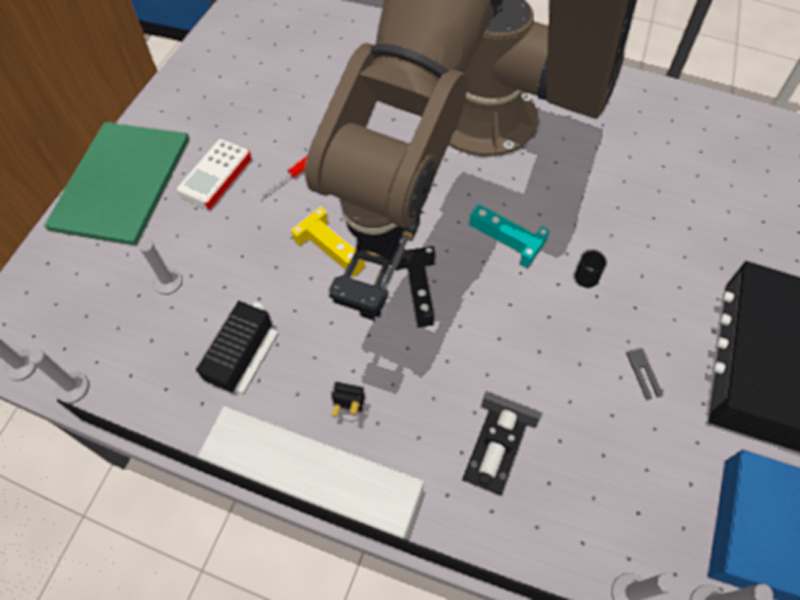

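View pics/sd.png

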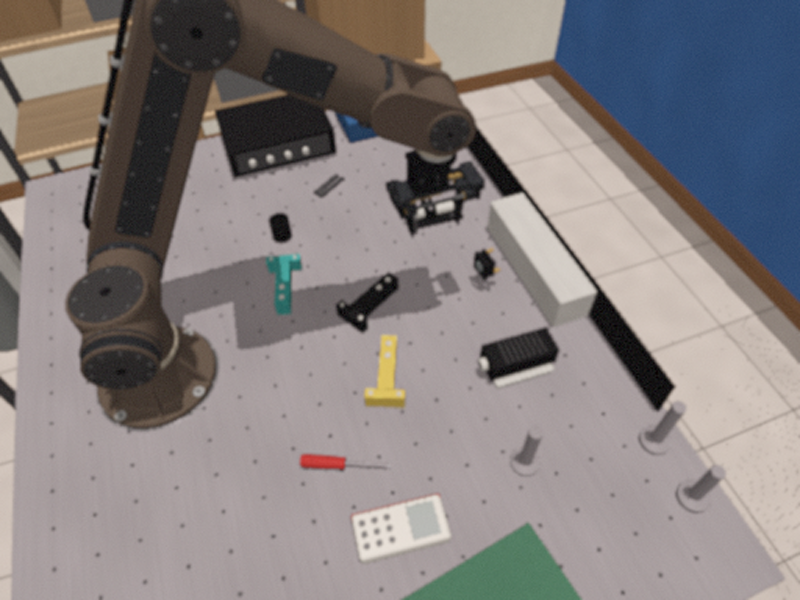

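View pics/a_wrist.png

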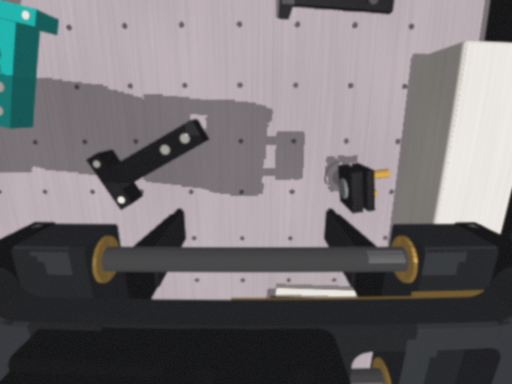

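The scene view shows the black bracket at about (418,285)/800, with its foot toward the robot. The gauge plate is at (512,408) with its barrel pointing away from the robot. The laser is at (235,345), and the yellow and turquoise look-alikes are off to the sides. The wrist view shows the bracket whole, foot at (115,180) and stem end at (198,130), but only the edge of the gauge. I'll fit the bracket from here, then shift in y to see the gauge.

```bash
cat >> h.py <<'E'
from scipy.optimize import minimize
T=np.array([[65,-40],[65,40],[45,40],[45,16],[-85,16],[-85,-16],[45,-16],[45,-40]],float)
PL=np.array([[0,-50],[0,50],[12,50],[12,-50]],float)
def pts(p,poly,z):
    c,s=np.cos(p[2]),np.sin(p[2]); q=poly@np.array([[c,s],[-s,c]])+p[:2]
    return np.c_[q,np.full(len(q),z)]
def sil(c,p,poly,h,S=4,z0=0):
    a=w2px(c,pts(p,poly,z0));b=w2px(c,pts(p,poly,z0+h)); m=np.zeros((384*S,512*S),np.uint8)
    f=lambda P:cv2.fillPoly(m,[np.round((P+.5)*S).astype(np.int32)],1)
    f(a);f(b);n=len(a)
    for i in range(n): f(np.array([a[i],a[(i+1)%n],b[(i+1)%n],b[i]]))
    return cv2.resize(m.astype(np.float32),(512,384),interpolation=cv2.INTER_AREA)
def fit(views,p0,poly=T,h=40,z0=0):
    """views: list of (cam,mask)"""
    def cost(v):
        p=[v[0]*100,v[1]*100,v[2]]
        return np.mean([np.abs(sil(c,p,poly,h,z0=z0)-m).sum()/m.sum() for c,m in views])
    x0=np.array([p0[0]/100,p0[1]/100,p0[2]])
    for k in (.2,.05):
        r=minimize(cost,x0,method='Nelder-Mead',options=dict(initial_simplex=np.vstack([x0]+[x0+k*e for e in np.eye(3)]),xatol=1e-4,fatol=1e-5)); x0=r.x
    return [x0[0]*100,x0[1]*100,x0[2]],r.fun
E
python3 - <<'E'
from h import *
c=eyes.read_camera('wrist')
d=[k for k in eyes.cut_out(c,'bracket_mid') if abs(k['uv'][0]-140)<25][0]
m=d['mask'].astype(np.float32)
f=px2w(c,[115,180],40)[0]; e=px2w(c,[198,130],40)[0]; print(f,e)
th=np.arctan2(*(f-e)[[1,0]])
mid=(f+e)/2
p,r=fit([(c,m)],[mid[0],mid[1],th]); print(p,r)
# combine with side
s=eyes.read_camera('side')
d=[k for k in eyes.cut_out(s,'bracket_mid') if abs(k['uv'][1]-194)<15][0]
print(fit([(s,d['mask'].astype(np.float32))],p))
print(fit([(c,m),(s,d['mask'].astype(np.float32))],p))
E
```

```text
[438.75617245  -9.9153995   40.        ] [553.08652357  54.59700934  40.        ]
[np.float64(478.3657157372236), np.float64(14.385277701064481), np.float64(-2.641680408555695)] 0.04485706984996796
([np.float64(480.73834598157765), np.float64(12.1056142302441), np.float64(-2.6488424979604392)], np.float64(0.07519084215164185))
([np.float64(479.06389941546587), np.float64(14.315159804839341), np.float64(-2.643302643334508)], np.float64(0.09018539637327194))
```

>>> {"fn": "move_arm", "kwargs": {
  "plan": [
    [[0,0,0],[0.05,0.01,0],1],
    [[0,0,0],[0.1,0.02,0],1],
    [[0,0,0],[0.15,0.03,0],1],
    [[0,0,0],[0.17,0.03,0],1],
    [[0,0,0],[0.17,0.03,0],1]
  ]
}}

```text
t: 2.48
eef_pos: [654.7, 170.7, 214.4]
tcp_rot: [-3.141, 0.0, 1.573]
ft_force: [-1.0, -0.4, 0.2]
opening: 0.996
grip_force: 0.0
```

```bash
python3 - <<'E'
from h import *
c=eyes.read_camera('wrist')
for n in ('gauge_face','bracket_mid','plunger'):
    print(n,[(round(k['score'],2),np.round(k['uv']),int(k['mask'].sum()),np.round(px2w(c,k['uv'],20)[0])) for k in eyes.cut_out(c,n)])
np.savez('g.npz',**{k:np.array(c[k]) for k in ('img','K','dist','extrinsics')})
cv2.imwrite('pics/g.png',cv2.resize(c['img'][...,::-1],(800,600),interpolation=cv2.INTER_CUBIC))
s=eyes.read_camera('side'); save(s,'g_side')
E
```

```text
gauge_face [(0.71, array([304., 116.]), 5949, array([718., 243.,  20.])), (0.6, array([18., 64.]), 1753, array([347., 310.,  20.]))]
bracket_mid [(0.58, array([ 17., 180.]), 3850, array([313., 155.,  20.])), (0.49, array([188., 246.]), 87, array([555.,  55.,  20.]))]
plunger []
```

View pics/g.png

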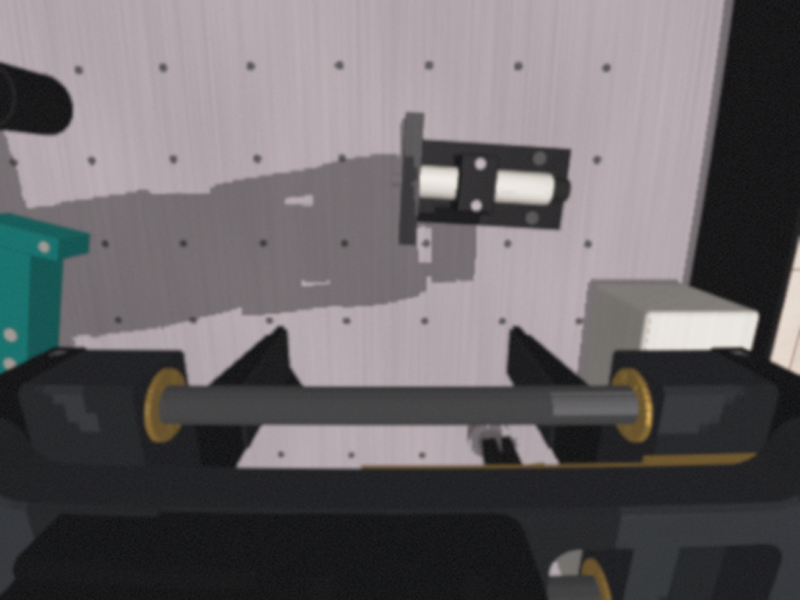

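The gauge plate shows at about (411,178) in the 800-wide view, running from (413,113) to (408,244). The barrel points right (+x) and is turned slightly clockwise. I'll crop in to get the plate edges.

```bash
python3 - <<'E'
import cv2,numpy as np
d=np.load('g.npz'); im=d['img'][...,::-1]
cr=im[65:165,235:300]
cv2.imwrite('pics/gc.png',cv2.resize(cr,None,fx=6,fy=6,interpolation=cv2.INTER_NEAREST))
E
```

```text
(no output)
```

View pics/gc.png

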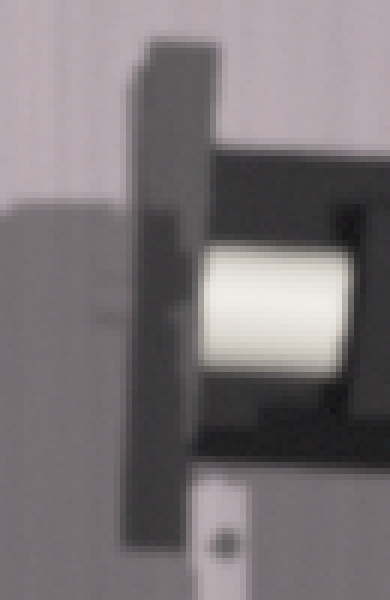

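```bash
python3 - <<'E'
from h import *
d=np.load('g.npz'); c={k:d[k] for k in d}
print(np.round(c['extrinsics'],4), c['dist'])
crop=lambda L:[[235+(x-3)/6,65+(y-3)/6] for x,y in L]
print('front left edge z0/z50');L=crop([(134,100),(122,545)]);print(px2w(c,L,0),px2w(c,L,50))
print('back top edge z50');L=crop([(218,45),(205,240),(188,545)]);print(px2w(c,L,50))
print('corners top-left',px2w(c,crop([(150,42),(132,85)]),50))
B=np.array([(424,140),(571,151),(417,222),(560,229)])/1.5625-.2
P=px2w(c,B,10);print('base',P,np.arctan2(P[1,1]-P[0,1],P[1,0]-P[0,0]),np.arctan2(P[3,1]-P[2,1],P[3,0]-P[2,0]))
s=eyes.read_camera('scene');t=eyes.read_camera('side')
np.savez('gs.npz',**{k:np.array(s[k]) for k in ('img','K','dist','extrinsics')})
np.savez('gt.npz',**{k:np.array(t[k]) for k in ('img','K','dist','extrinsics')})
out=[]
for q in (s,t):
    u=w2px(q,[660,242,30])[0]; print(u); x,y=int(u[0])-32,int(u[1])-40; print('origin',x,y)
    out.append(cv2.resize(q['img'][y:y+80,x:x+64],None,fx=6,fy=6,interpolation=cv2.INTER_CUBIC))
cv2.imwrite('pics/m.png',np.hstack(out)[...,::-1])
E
```

```text
[[ 1.000000e+00 -1.400000e-03 -3.000000e-04  6.537183e+02]
 [ 1.400000e-03  9.670000e-01  2.546000e-01  2.423007e+02]
 [-0.000000e+00 -2.546000e-01  9.671000e-01  3.840387e+02]
 [ 0.000000e+00  0.000000e+00  0.000000e+00  1.000000e+00]] [-0.03906056  0.          0.          0.          0.        ]
front left edge z0/z50
[[6.56681829e+02 2.87830939e+02 5.68434189e-14]
 [6.54155186e+02 1.87454660e+02 0.00000000e+00]] [[656.29598991 281.90311723  50.        ]
 [654.09830341 194.59534773  50.        ]]
back top edge z50
[[672.53456686 292.05290091  50.        ]
 [670.49761207 255.57697616  50.        ]
 [667.81159143 194.6174531   50.        ]]
corners top-left [[659.35889106 292.56539937  50.        ]
 [655.89752625 284.67264335  50.        ]]
base [[675.54041426 276.39418223  10.        ]
 [801.41140853 268.43191631  10.        ]
 [670.45050346 207.54960614  10.        ]
 [798.05105588 201.8955259   10.        ]] -0.06317318038325773 -0.04428181536470815
[326.2116268  259.65722388]
origin 294 219
[259.9951217  136.35702304]
origin 227 96
```

View pics/m.png

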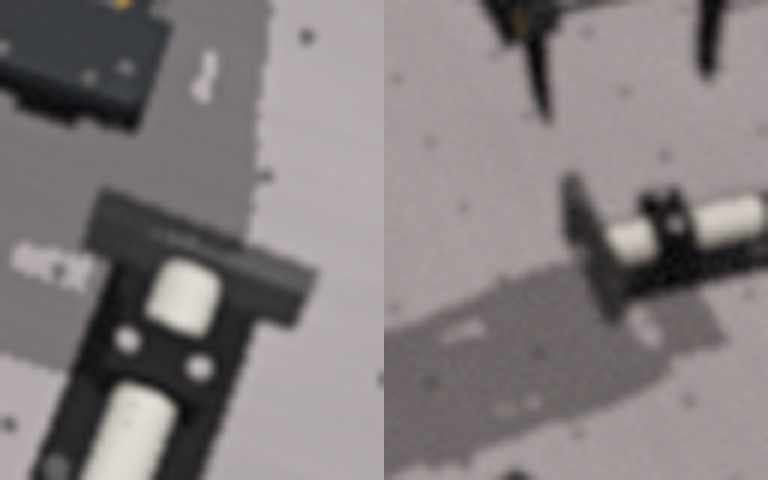

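The two crops confirm it: the plate's front face points at the robot (−x), with the barrel behind it. From the wrist picture, gauge_face is at about (656.8, 243.5) with yaw about −0.05. The bracket is at about (479, 14.3) with yaw −2.643. Next I move above the stem.

>>> {"fn": "move_arm", "kwargs": {
  "plan": [
    [[0,0,10],[-0.03,-0.033,0],1],
    [[0,0,20],[-0.06,-0.066,0.01],1],
    [[0,0,30],[-0.09,-0.1,0.025],1],
    [[0,0,40],[-0.12,-0.134,0.04],1],
    [[0,0,50],[-0.151,-0.167,0.05],1]
  ]
}}

```text
t: 3.45
eef_pos: [486.7, 17.8, 164.3]
tcp_rot: [3.141, -0.0, 0.692]
ft_force: [0.5, -0.4, 0.1]
opening: 0.997
grip_force: 0.0
```

>>> {"fn": "move_arm", "kwargs": {
  "plan": [
    [[0,0,6],[0,0,0.02],1],
    [[0,0,11.5],[0,0,0.04],1],
    [[0,0,11.5],[0,0,0.04],1],
    [[0,0,11.5],[0,0,0.04],1]
  ]
}}

```text
t: 3.95
eef_pos: [488.3, 18.9, 125.3]
tcp_rot: [3.141, -0.001, 0.499]
ft_force: [-0.0, -0.3, -0.1]
opening: 1.0
grip_force: 0.0
```

```bash
cat > look.py <<'E'
from h import *
import sys
s=readout.state(); print(s['t'],np.round(s['eef_pos'],1),np.round(s['tcp_rot'],4),np.round(s['joints'],2),s['opening'],np.round(s['ft_force'],1))
c=eyes.read_camera('wrist'); cv2.imwrite('pics/%s.png'%sys.argv[1],cv2.resize(c['img'][...,::-1],(800,600),interpolation=cv2.INTER_CUBIC))
np.savez('%s.npz'%sys.argv[1],**{k:np.array(c[k]) for k in ('img','K','dist','extrinsics')})
E
python3 look.py p1
```

```text
3.95 [488.3  18.9 125.3] [ 3.1412e+00 -6.0000e-04  4.9930e-01] [-0.1   0.42  1.99 -0.    0.73  0.97] 0.9995619849231042 [-0.  -0.3 -0.1]
```

View pics/p1.png

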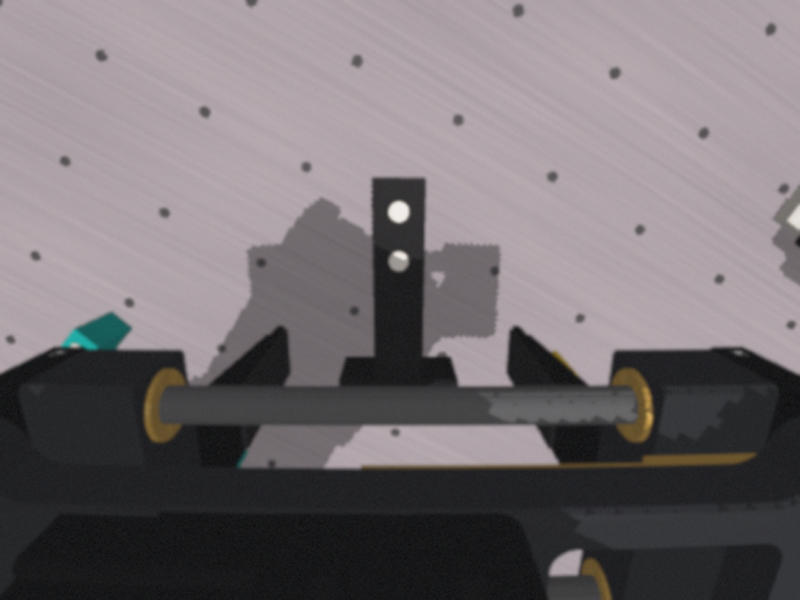

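The stem is centred and straight between the fingers: its end is at (399,178), its left and right edges at 373 and 425, and the foot is at (398,372). I descend and grip.

>>> {"fn": "move_arm", "kwargs": {
  "plan": [
    [[0,0,0],[0,0,0.04],1],
    [[0,0,0],[0,0,0.08],1],
    [[0,0,0],[0,0,0.11],1],
    [[0,0,0],[0,0,0.12],1],
    [[0,0,0],[0,0,0.12],1]
  ]
}}

```text
t: 4.62
eef_pos: [488.3, 19.0, 5.0]
tcp_rot: [3.142, -0.0, 0.498]
ft_force: [0.3, -1.2, 0.9]
opening: 0.998
grip_force: 0.0
```

>>> {"fn": "move_arm", "kwargs": {
  "plan": [
    [[0,0,0],[0,0,0],0],
    [[0,0,0],[0,0,0],-0.5],
    [[0,0,0],[0,0,0],-1],
    [[0,0,0],[0,0,0],-1],
    [[0,0,0],[0,0,0],-1]
  ]
}}

```text
t: 5.25
eef_pos: [488.0, 19.0, 4.7]
tcp_rot: [3.142, -0.0, 0.497]
ft_force: [-0.0, -0.7, -0.1]
opening: 0.531
grip_force: 0.0
```

```bash
python3 - <<'E'
from h import *
d=np.load('p1.npz'); c={k:d[k] for k in d}
print(px2w(c,[[(399-.3)/1.5625,(178.5)/1.5625]],40))
s=readout.state();print(s['t'],s['eef_pos'],s['tcp_rot'],s['opening'],s['grip_force'],s['ft_force'])
E
```

```text
[[551.88590413  53.45384661  40.        ]]
5.25 [488.03267543  19.03315781   4.69325971] [ 3.14153618e+00 -9.75358026e-05  4.97458364e-01] 0.5309955303854755 0.0 [-0.03844809 -0.6973208  -0.08703181]
```

>>> {"fn": "move_arm", "kwargs": {
  "plan": [
    [[0,0,0],[0,0,0],-1],
    [[0,0,0],[0,0,0],-1],
    [[0,0,0],[0,0,0],-1],
    [[0,0,0],[0,0,0],-1]
  ]
}}

```text
t: 5.75
eef_pos: [488.1, 19.0, 4.6]
tcp_rot: [3.142, -0.0, 0.497]
ft_force: [0.8, -1.3, -0.4]
opening: 0.336
grip_force: 30.0
```

>>> {"fn": "move_arm", "kwargs": {
  "plan": [
    [[0,0,0],[0,0,-0.01],-1],
    [[0,0,0],[0,0,-0.02],-1]
  ]
}}

```text
t: 6.0
eef_pos: [487.8, 19.1, 25.2]
tcp_rot: [-3.141, 0.0, 0.497]
ft_force: [-0.4, 0.0, -5.6]
opening: 0.336
grip_force: 30.0
```

>>> {"fn": "move_arm", "kwargs": {
  "plan": [
    [[0,0,6],[0.03,-0.031,0],-1],
    [[0,0,13],[0.068,-0.069,0],-1],
    [[0,0,20],[0.106,-0.108,0],-1],
    [[0,0,27],[0.144,-0.147,0],-1],
    [[0,0,31.5],[0.167,-0.171,0],-1]
  ]
}}

```text
t: 6.62
eef_pos: [553.4, 251.5, 25.2]
tcp_rot: [-3.141, -0.001, -0.054]
ft_force: [0.5, -0.3, -6.1]
opening: 0.335
grip_force: 30.0
```

```bash
python3 - <<'E'
from h import *
s=readout.state();print(s['t'],s['eef_pos'],s['tcp_rot'],s['opening'],s['grip_force'],s['ft_force'],s['joints'])
out=[]
for n in('scene','side'):
    q=eyes.read_camera(n); np.savez('s1%s.npz'%n,**{k:np.array(q[k]) for k in ('img','K','dist','extrinsics')})
    u=w2px(q,[600,245,30])[0]; x,y=max(int(u[0])-50,0),max(int(u[1])-60,0); print('origin',n,x,y)
    out.append(cv2.resize(q['img'][y:y+120,x:x+80],None,fx=5,fy=5,interpolation=cv2.INTER_CUBIC))
cv2.imwrite('pics/m1.png',np.hstack(out)[...,::-1])
E
```

```text
6.625 [553.36543755 251.46190225  25.22816372] [-3.14129852e+00 -6.07794197e-04 -5.40025513e-02] 0.33531634969066687 29.99668300151825 [ 0.45786979 -0.34369378 -6.07556931] [3.17868336e-01 7.03659079e-01 1.75947237e+00 8.48147899e-05
 6.77788082e-01 1.94260108e+00]
origin scene 283 180
origin side 195 79
```

View pics/m1.png

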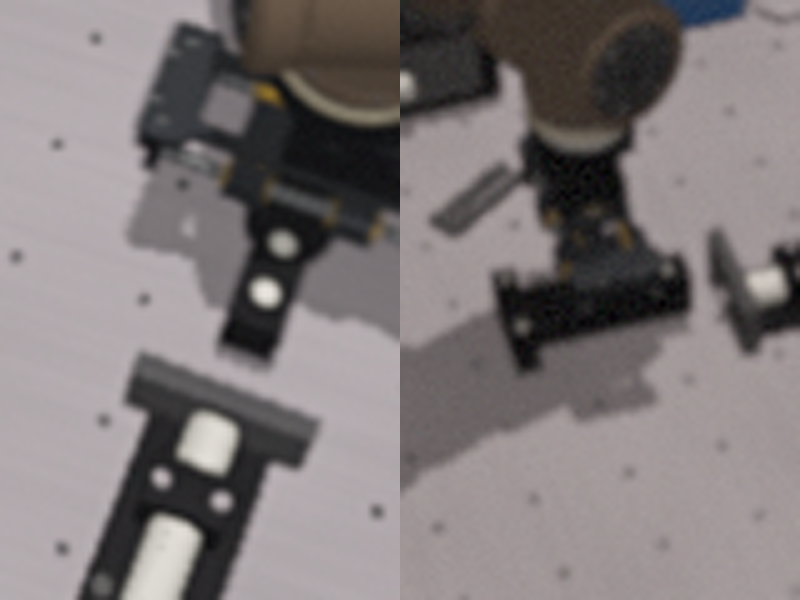

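The scene crop (5×, origin 283,180) shows the stem end facing the plate, about 30 mm short of it and near its centre: stem end at (250,350), plate's front top edge from (140,352) to (320,420). I'll refine the gauge pose from this view and compare the two.

>>> {"fn": "move_arm", "kwargs": {
  "plan": [
    [[0,0,0],[0,0,0],-1]
  ]
}}

```text
t: 6.85
eef_pos: [552.6, 248.8, 24.8]
tcp_rot: [3.141, 0.001, -0.051]
ft_force: [0.3, 0.4, -6.3]
opening: 0.338
grip_force: 30.0
```

```bash
python3 - <<'E'
from h import *
d=np.load('s1scene.npz'); c={k:d[k] for k in d}
g=cv2.cvtColor(c['img'],cv2.COLOR_RGB2GRAY).astype(float)
cv=lambda L:np.array([[283+x/5-.4,180+y/5-.4] for x,y in L])
# refine front top edge: sample perpendicular profiles between approx corners
def edge(A,B,n=12,w=3,lo=.1,hi=.9):
    A,B=np.array(A),np.array(B);t=(B-A)/np.linalg.norm(B-A);nn=np.array([-t[1],t[0]]);o=[]
    for f in np.linspace(lo,hi,n):
        s=np.arange(-w,w+.01,.1);P=A+f*(B-A)+s[:,None]*nn
        v=cv2.remap(g.astype(np.float32),P[:,0].astype(np.float32)[None],P[:,1].astype(np.float32)[None],cv2.INTER_CUBIC)[0]
        k=np.argmax(np.abs(np.gradient(cv2.GaussianBlur(v[None],(0,0),3)[0])));o.append(P[k])
    return np.array(o)
A,B=cv([(140,352),(320,420)])
E=edge(A,B); W=px2w(c,E,50)[:,:2]; print(np.round(W,1).tolist())
k=np.polyfit(W[:,1],W[:,0],1); print('scene: yaw',-np.arctan(k[0]),'x at y=243.5',np.polyval(k,243.5))
print('corners',px2w(c,cv([(140,352),(320,420)]),50))
# bracket stem side edges top z = 40+20.3
z=60.5
for a,b in ([(247,270),(222,345)],[(305,265),(270,350)]):
    e=edge(*cv([a,b])); w=px2w(c,e,z)[:,:2]; k=np.polyfit(w[:,0],w[:,1],1); print('stem edge yaw',np.arctan(k[0]),'y at x=590,620',np.polyval(k,[590,620]))
print('stem end top',px2w(c,cv([(222,335),(277,352),(250,344)]),z))
s=readout.state();print(s['t'],s['eef_pos'],s['tcp_rot'],s['ft_force'])
E
```

```text
[[655.7, 205.9], [656.6, 213.0], [656.6, 220.2], [657.7, 227.3], [657.5, 234.4], [658.1, 241.5], [658.1, 248.6], [658.2, 255.7], [659.1, 262.7], [658.8, 269.8], [659.7, 276.8], [660.0, 283.8]]
scene: yaw -0.0493738390638595 x at y=243.5 657.9360068269707
corners [[656.36641448 195.97963495  50.        ]
 [660.73329063 293.47206419  50.        ]]
stem edge yaw -0.29549205610669543 y at x=590,620 [244.55833065 235.42621695]
stem edge yaw 0.020842129645059212 y at x=590,620 [260.52540148 261.15075593]
stem end top [[637.36981768 233.24306702  60.5       ]
 [636.80510914 262.46080322  60.5       ]
 [637.26429762 248.18888919  60.5       ]]
6.85 [552.59328104 248.78877278  24.78579629] [ 3.14117989e+00  6.67963656e-04 -5.08337367e-02] [ 0.34058255  0.38690344 -6.30095094]
```

>>> {"fn": "move_arm", "kwargs": {
  "plan": [
    [[0,0,0],[0.003,0,0.01],-1],
    [[0,0,0],[0.006,0,0.017],-1],
    [[0,0,0],[0.009,0,0.0195],-1],
    [[0,0,0],[0.012,0,0.0195],-1],
    [[0,0,0],[0.012,0,0.0195],-1]
  ]
}}

```text
t: 7.48
eef_pos: [565.6, 248.2, 5.1]
tcp_rot: [-3.142, -0.0, -0.053]
ft_force: [1.2, -0.5, -6.3]
opening: 0.333
grip_force: 30.0
```

>>> {"fn": "move_arm", "kwargs": {
  "plan": [
    [[0,0,0],[0.003,0,0],-1],
    [[0,0,0],[0.006,0,0],-1],
    [[0,0,0],[0.009,0,0],-1],
    [[0,0,0],[0.011,0,0],-1],
    [[0,0,0],[0.011,0,0],-1]
  ]
}}

```text
t: 8.1
eef_pos: [576.2, 247.8, 5.1]
tcp_rot: [3.142, -0.0, -0.052]
ft_force: [0.4, 0.3, -6.4]
opening: 0.336
grip_force: 30.0
```

>>> {"fn": "move_arm", "kwargs": {
  "plan": [
    [[0,0,0],[0.0015,0,0],-1],
    [[0,0,0],[0.003,0,0],-1],
    [[0,0,0],[0.0045,0,0],-1],
    [[0,0,0],[0.006,0,0],-1],
    [[0,0,0],[0.006,0,0],-1]
  ]
}}

```text
t: 8.72
eef_pos: [582.2, 247.5, 5.1]
tcp_rot: [3.142, -0.0, -0.052]
ft_force: [-0.9, -0.3, -5.4]
opening: 0.334
grip_force: 30.0
```

>>> {"fn": "move_arm", "kwargs": {
  "plan": [
    [[0,0,0],[0.001,0,0],-1],
    [[0,0,0],[0.002,0,0],-1],
    [[0,0,0],[0.002,0,0],-1]
  ]
}}

```text
t: 9.1
eef_pos: [583.1, 247.4, 5.0]
tcp_rot: [3.141, 0.002, -0.052]
ft_force: [-5.4, 0.1, -3.7]
opening: 0.333
grip_force: 30.0
```

>>> {"fn": "move_arm", "kwargs": {
  "plan": [
    [[0,0,0],[0.001,0,0],-1],
    [[0,0,0],[0.002,0,0],-1],
    [[0,0,0],[0.002,0,0],-1],
    [[0,0,0],[0.002,0,0],-1],
    [[0,0,0],[0.002,0,0],-1]
  ]
}}

```text
t: 9.72
eef_pos: [583.3, 247.3, 4.8]
tcp_rot: [3.14, 0.006, -0.052]
ft_force: [-13.5, 1.4, -0.2]
opening: 0.334
grip_force: 30.0
```

```bash
python3 - <<'E'
from h import *
s=readout.state();print(s['t'],s['eef_pos'],s['tcp_rot'],s['ft_force'],s['moment'])
out=[]
for n in('scene','side'):
    q=eyes.read_camera(n); np.savez('s2%s.npz'%n,**{k:np.array(q[k]) for k in ('img','K','dist','extrinsics')})
    u=w2px(q,[650,245,30])[0]; x,y=max(int(u[0])-33,0),max(int(u[1])-40,0); print('origin',n,x,y)
    out.append(cv2.resize(q['img'][y:y+80,x:x+66],None,fx=6,fy=6,interpolation=cv2.INTER_CUBIC))
cv2.imwrite('pics/m2.png',np.hstack(out)[...,::-1])
E
```

```text
9.725 [583.32676524 247.31152421   4.84124051] [ 3.14020686  0.00573857 -0.05210778] [-13.45019034   1.40450277  -0.24351176] [ 0.3062277   2.13477099 -0.02932716]
origin scene 295 216
origin side 224 96
```

View pics/m2.png

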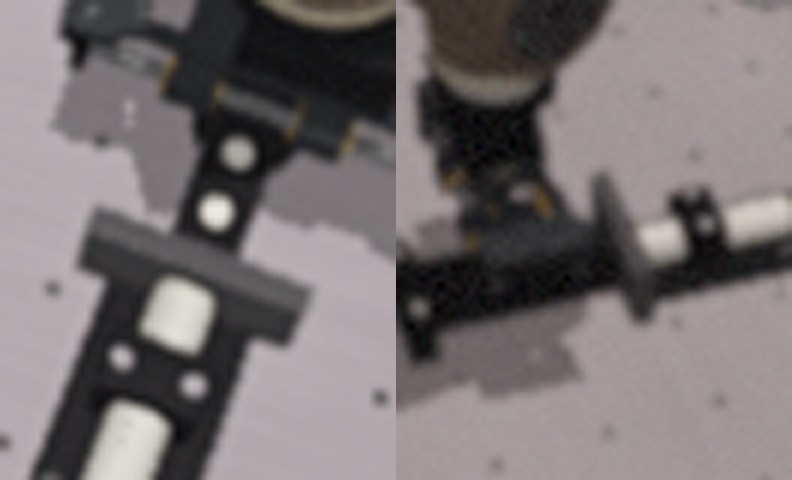

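The crops show the stem end flat on the plate and central: stem about 175–243 at the plate, plate edge 95–312. The wrist force is steady at 13.5 N. I hold a little longer, then back off, lift and turn end for end.

>>> {"fn": "move_arm", "kwargs": {
  "plan": [
    [[0,0,0],[0.0005,0,0],-1],
    [[0,0,0],[0.0005,0,0],-1],
    [[0,0,0],[0.0005,0,0],-1]
  ]
}}

```text
t: 10.2
eef_pos: [583.4, 247.3, 4.8]
tcp_rot: [3.14, 0.007, -0.052]
ft_force: [-16.3, 2.2, 1.0]
opening: 0.336
grip_force: 30.0
```

>>> {"fn": "move_arm", "kwargs": {
  "plan": [
    [[0,0,0],[-0.008,0,0],-1],
    [[0,0,0],[-0.02,0,-0.005],-1],
    [[0,0,0],[-0.04,0,-0.015],-1],
    [[0,0,0],[-0.06,0,-0.02],-1],
    [[0,0,0],[-0.07,0,-0.02],-1]
  ]
}}

```text
t: 10.82
eef_pos: [516.1, 251.1, 25.9]
tcp_rot: [-3.141, -0.001, -0.052]
ft_force: [-0.2, -0.2, -6.3]
opening: 0.335
grip_force: 30.0
```

>>> {"fn": "move_arm", "kwargs": {
  "plan": [
    [[0,0,-8],[0,0,0],-1],
    [[0,0,-18],[0,0,0],-1],
    [[0,0,-28],[0,0,0],-1],
    [[0,0,-38],[0,0,0],-1],
    [[0,0,-48],[0,0,0],-1]
  ]
}}

```text
t: 11.45
eef_pos: [517.1, 250.9, 25.1]
tcp_rot: [3.141, -0.001, 0.791]
ft_force: [0.1, -0.1, -5.3]
opening: 0.337
grip_force: 30.0
```

>>> {"fn": "move_arm", "kwargs": {
  "plan": [
    [[0,0,-10],[0,0,0],-1],
    [[0,0,-20],[0,0,0],-1],
    [[0,0,-30],[0,0,0],-1],
    [[0,0,-40],[0,0,0],-1],
    [[0,0,-50],[0,0,0],-1]
  ]
}}

```text
t: 12.08
eef_pos: [517.0, 250.9, 25.1]
tcp_rot: [3.141, -0.0, 1.664]
ft_force: [-1.0, 0.8, -6.2]
opening: 0.338
grip_force: 30.0
```

>>> {"fn": "move_arm", "kwargs": {
  "plan": [
    [[0,0,-10],[0,0,0],-1],
    [[0,0,-20],[0,0,0],-1],
    [[0,0,-30],[0,0,0],-1],
    [[0,0,-40],[0,0,0],-1],
    [[0,0,-50],[0,0,0],-1]
  ]
}}

```text
t: 12.7
eef_pos: [517.0, 250.9, 25.1]
tcp_rot: [3.141, 0.0, 2.536]
ft_force: [-0.0, -0.1, -6.3]
opening: 0.336
grip_force: 30.0
```

>>> {"fn": "move_arm", "kwargs": {
  "plan": [
    [[0,0,-10],[0,0,0],-1],
    [[0,0,-20],[0,0,0],-1],
    [[0,0,-29],[0,0,0],-1],
    [[0,0,-32],[0,0,0],-1],
    [[0,0,-32],[0,0,0],-1]
  ]
}}

```text
t: 13.32
eef_pos: [516.9, 250.9, 25.1]
tcp_rot: [3.142, 0.0, 3.089]
ft_force: [0.4, -0.2, -5.6]
opening: 0.335
grip_force: 30.0
```

```bash
python3 - <<'E'
from h import *
s=readout.state();print(s['t'],s['eef_pos'],s['tcp_rot'],s['ft_force'],s['joints'],s['opening'])
c=eyes.read_camera('wrist');save(c,'w3')
E
```

```text
13.325 [516.92472483 250.87962279  25.10901196] [3.14150340e+00 4.39851394e-04 3.08870874e+00] [ 0.38010796 -0.21353379 -5.61734999] [ 3.36940284e-01  6.72523103e-01  1.84517593e+00 -1.44893571e-04
  6.23452854e-01 -1.18085453e+00] 0.3346821090181534
```

View pics/w3.png

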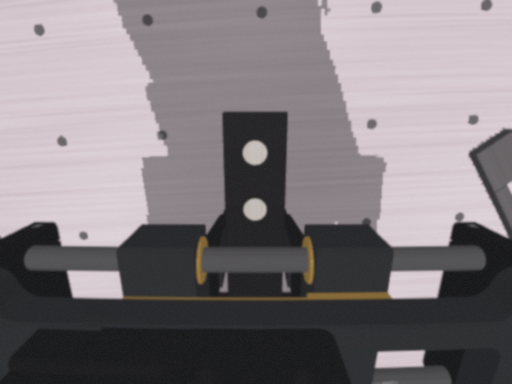

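The bracket is still straight and firm in the grip, stem toward the robot and foot toward the gauge. The wrist view shows the stem end at (255,113). I advance to the plate.

>>> {"fn": "move_arm", "kwargs": {
  "plan": [
    [[0,0,0],[-0.01,0,0.003],-1],
    [[0,0,0],[-0.022,0,0.01],-1],
    [[0,0,0],[-0.034,0,0.017],-1],
    [[0,0,0],[-0.042,0,0.02],-1],
    [[0,0,0],[-0.045,0,0.02],-1]
  ]
}}

```text
t: 14.0
eef_pos: [562.2, 248.4, 4.8]
tcp_rot: [-3.142, -0.0, 3.089]
ft_force: [-0.2, 0.6, -5.7]
opening: 0.337
grip_force: 30.0
```

>>> {"fn": "move_arm", "kwargs": {
  "plan": [
    [[0,0,0],[-0.002,0,0],-1],
    [[0,0,0],[-0.005,0,0],-1],
    [[0,0,0],[-0.008,0,0],-1],
    [[0,0,0],[-0.011,0,0],-1],
    [[0,0,0],[-0.013,0,0],-1]
  ]
}}

```text
t: 14.62
eef_pos: [574.8, 247.8, 5.1]
tcp_rot: [-3.142, 0.0, 3.089]
ft_force: [-0.5, -0.6, -5.1]
opening: 0.337
grip_force: 30.0
```

>>> {"fn": "move_arm", "kwargs": {
  "plan": [
    [[0,0,0],[-0.0015,0,0],-1],
    [[0,0,0],[-0.003,0,0],-1],
    [[0,0,0],[-0.0045,0,0],-1],
    [[0,0,0],[-0.006,0,0],-1],
    [[0,0,0],[-0.006,0,0],-1]
  ]
}}

```text
t: 15.25
eef_pos: [580.7, 247.5, 5.1]
tcp_rot: [-3.142, 0.0, 3.089]
ft_force: [-0.7, 0.7, -5.4]
opening: 0.337
grip_force: 30.0
```

>>> {"fn": "move_arm", "kwargs": {
  "plan": [
    [[0,0,0],[-0.001,0,0],-1],
    [[0,0,0],[-0.002,0,0],-1],
    [[0,0,0],[-0.003,0,0],-1],
    [[0,0,0],[-0.003,0,0],-1]
  ]
}}

```text
t: 15.75
eef_pos: [581.4, 247.4, 4.9]
tcp_rot: [-3.14, -0.005, 3.089]
ft_force: [-11.8, 0.6, -0.7]
opening: 0.337
grip_force: 30.0
```

>>> {"fn": "move_arm", "kwargs": {
  "plan": [
    [[0,0,0],[-0.0005,0,0.0004],-1],
    [[0,0,0],[-0.0012,0,0.0006],-1],
    [[0,0,0],[-0.0012,0,0.0006],-1],
    [[0,0,0],[-0.0012,0,0.0006],-1],
    [[0,0,0],[-0.0012,0,0.0006],-1]
  ]
}}

```text
t: 16.38
eef_pos: [581.6, 247.4, 4.5]
tcp_rot: [-3.14, -0.006, 3.089]
ft_force: [-18.0, 1.6, 5.6]
opening: 0.334
grip_force: 30.0
```

```bash
python3 - <<'E'
from h import *
s=readout.state();print(s['t'],s['eef_pos'],s['tcp_rot'],s['ft_force'],s['moment'])
out=[]
for n in('scene','side'):
    q=eyes.read_camera(n)
    u=w2px(q,[640,245,30])[0]; x,y=max(int(u[0])-33,0),max(int(u[1])-40,0); print('origin',n,x,y)
    out.append(cv2.resize(q['img'][y:y+80,x:x+66],None,fx=6,fy=6,interpolation=cv2.INTER_CUBIC))
cv2.imwrite('pics/m4.png',np.hstack(out)[...,::-1])
E
```

```text
16.375 [581.58668585 247.37235696   4.5262782 ] [-3.14008374 -0.00647321  3.08933576] [-17.9891326    1.61930482   5.61304146] [ 0.45794134  2.56823167 -0.11930994]
origin scene 296 213
origin side 222 97
```

View pics/m4.png

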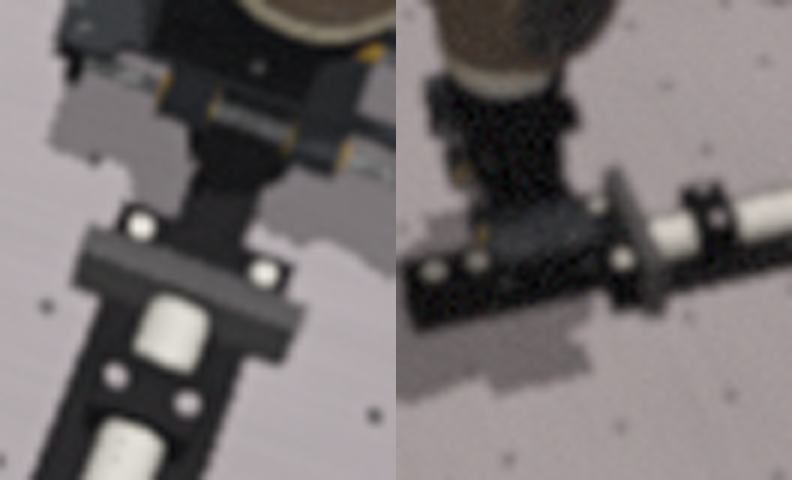

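The foot is flat against the plate and centred: its two screws are at (142,225) and (263,272), symmetric on the plate edge from 90 to 302. I release and rise straight up.

>>> {"fn": "move_arm", "kwargs": {
  "plan": [
    [[0,0,0],[0,0,0],-0.2],
    [[0,0,0],[0,0,0],0.1],
    [[0,0,0],[0,0,0],0.5],
    [[0,0,0],[0,0,0],1],
    [[0,0,0],[0,0,0],1]
  ]
}}

```text
t: 17.1
eef_pos: [585.0, 247.3, 4.6]
tcp_rot: [3.142, 0.0, 3.089]
ft_force: [-0.3, -0.5, 0.9]
opening: 0.762
grip_force: 0.0
```

>>> {"fn": "move_arm", "kwargs": {
  "plan": [
    [[0,0,0],[0,0,-0.01],1],
    [[0,0,0],[0,0,-0.03],1],
    [[0,0,0],[0,0,-0.07],1],
    [[0,0,0],[0,0,-0.11],1],
    [[0,0,0],[0,0,-0.15],1]
  ]
}}

```text
t: 17.73
eef_pos: [584.8, 247.3, 157.6]
tcp_rot: [3.141, 0.001, 3.089]
ft_force: [-0.2, -0.5, -0.1]
opening: 0.999
grip_force: 0.0
```

>>> {"fn": "move_arm", "kwargs": {
  "plan": [
    [[0,0,0],[0.05,0,-0.02],1],
    [[0,0,0],[0.09,0,-0.04],1],
    [[0,0,0],[0.12,0,-0.05],1],
    [[0,0,0],[0.12,0,-0.05],1]
  ]
}}

```text
t: 18.23
eef_pos: [463.9, 253.9, 207.0]
tcp_rot: [3.14, 0.003, 3.09]
ft_force: [0.3, -0.0, 0.2]
opening: 1.001
grip_force: 0.0
```

```bash
python3 - <<'E'
from h import *
s=readout.state();print(s['t'],s['eef_pos'],s['ft_force'],s['opening'])
out=[]
V=[]
for n in('scene','side'):
    q=eyes.read_camera(n)
    for k in eyes.cut_out(q,'bracket_mid'):
        w=px2w(q,k['uv'],30)[0]
        print(n,round(k['score'],2),np.round(w),k['mask'].sum())
    u=w2px(q,[630,245,30])[0]; x,y=max(int(u[0])-33,0),max(int(u[1])-40,0)
    out.append(cv2.resize(q['img'][y:y+80,x:x+66],None,fx=6,fy=6,interpolation=cv2.INTER_CUBIC))
cv2.imwrite('pics/m5.png',np.hstack(out)[...,::-1])
E
```

```text
18.225 [463.85881413 253.91895128 207.03954585] [ 0.33857603 -0.03014052  0.22042723] 1.0008628632236343
scene 0.79 [599. 250.  30.] 737
scene 0.66 [ 457. -188.   30.] 812
scene 0.64 [314. 148.  30.] 759
side 0.78 [310. 156.  30.] 554
side 0.67 [600. 226.  30.] 555
side 0.61 [ 433. -215.   30.] 715
```

View pics/m5.png

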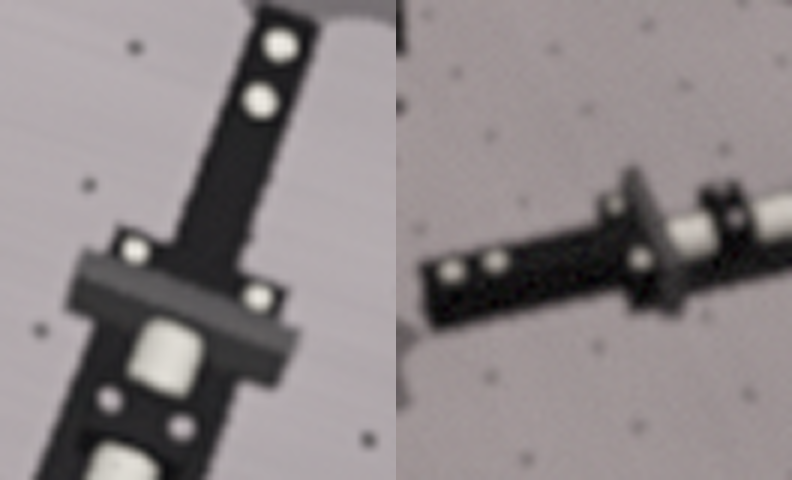

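The released bracket stands with its foot against the plate, in line with the barrel, and the gripper is clear. I hand the job in.

```bash
python3 -c "
from h import *
print(env.job_done())"
```

```text
the job is handed in; nothing more can be done
None
```

The job is handed in, with no verdict returned: the stem end was pressed against the plate at 13–16 N for over 0.3 s, then the bracket was turned and left released with its foot against the plate, centred by eye; I viewed 12 pictures, two over the limit of 10.

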